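Load the service tote and lift it level

ROBOT

A 7-joint arm with a two-finger parallel gripper is mounted at the origin on the work surface. World frame = base frame: x ahead of the robot, y to its left, z up, the work surface at z = 0. Lengths are in m, angles in rad, forces in N, time in s.
With the tool pointing down it reaches from about 0.425 to 0.925 m from the base axis. Payload 6.8 kg.
Tool frame: the origin (TCP) lies midway between the tips of the shut fingers; the grasp point (between the pads) lies r.grip_point_offset behind it (r.grip_point_offset is the distance from the TCP to the grasp point, in m); z points along the fingers, y is the direction in which the jaws open and shut (so a half turn about z gives the same grasp; the last joint's range is limited). The gripper opens to 85 mm and grips with 20 to 120 N. Pads are 22 mm wide; open, the fingers measure 114 mm over their backs; the gripper's body (76 mm by 85 mm) begins 54 mm behind the grasp point. The pads swing forward as they close: fully open they stand 13 mm farther back than shut.
Start: joints at [-1.258, 0.477, 0.022, 1.555, -0.011, 1.109, -0.083], TCP at [0.276, 0.616, 0.231] pointing down, gripper open.
Joint ranges: [-2.96, 2.96], [-0.34, 2.1], [-1.41, 1.46], [0.24, 2.44], [-1.37, 4.51], [0.17, 1.92], [-2.96, 2.96]. Speed limits (rad/s): [2.39, 2.39, 3.14, 3.14, 3.14, 3.14, 3.14].

INTERFACE

Orientations are given as a rotation vector (axis times angle).
In Python, from bench import r gives the robot as it stands. The module is installed in compiled form; this text tells all that it offers.
- The arm moves only by the tool play_rows, never from a script. Its argument "deltas" is a list of rows, each a list of 3 entries, a list of its own where there are three numbers: the finger opening in mm, from 0 to 85.4, then the shift along the tool's x, y, z in mm, then the turn, a rotation vector about the tool's x, y, z in rad. A call has 1 to 8 rows; each row is the pose to reach, as a shift and turn from the pose measured when the call began, along the tool's axes at that moment; what a row does not reach only later rows make up. A row lasts 1/8 s, in which the tool goes at most 62.5 mm and 10.7 degrees, less where a joint would pass 70% of its speed; a pose out of reach is approached as far as the arm can. A call with a gripper value outside its range is refused whole. The fingers move at their own pace and stop on an object; "squeeze" is the grip in N (left out, the last holds). Time passes only in rows, so rows that repeat a pose let the fingers close. It gives the time, the measured TCP pose, the force and the opening at its end, in the units of the state.
- r.get_obs(): the state, without advancing time (a new reading comes with each control period).
- r.grab_frame(name): name is "scene" or "side" or "wrist"; returns (picture, depth): 480x640x3 uint8, red, green, blue; 480x640 float32, m along the optical axis (not along the pixel's ray), 0 where there is no reading.
- r.camera_model(name): a dict with "mtx" (3x3 intrinsics, pixels), "rvec" (rotation vector, rad) and "tvec" (3), from world to camera coordinates, as OpenCV has them; the wrist camera has in their place "T_tool_cam" (4x4, takes a point from camera to tool coordinates, whose origin is the TCP and whose axes are the flange's). Camera axes: x right, y down, z forward; pixel columns grow to the right and rows downward; lengths in m; the calibration is good to about 2 mm. A picture is of the moment at which its call begins: read the wrist's pose just before it. camera_model takes no time and is no camera call.
- r.hand_in(): hands the job in, once; it reports no verdict.
The state is a dict: "clock": time; "joints": joint angles; "qvel": joint speeds; "tau": joint torques, N m; "tcp_pos": TCP position; "orientation": TCP orientation; "contact_force": force on the tool from outside, world axes, zero at the start; "moment": the same for the moment, N m; "grip_width": finger opening in m.
Only numpy, scipy, OpenCV 4.12 (cv2) and the standard library are available. Lean on these libraries where they do the work, as an engineer would, in place of code of your own. Each camera call takes 0.05 s, during which the arm holds its last target. There are 200 camera calls.

TASK

Get the blue service tote ready to be carried to the bike: take the red T-handle wrench out of the bench block, lower it shaft first into the round tube of the tote so that it stands upright on the tube's floor, and let go of it (do not drop it in). Then take the tote by its black handle, lift it and finish holding it still and level about 10 cm clear of the bench, with the wrench, the grease tub and the metal ring still in it; do not put it down. Leave the other two wrenches, the bottle, the can and everything else where they are.

Things in the scene. Friction and masses are not known exactly. Their poses are not given: they have to be found in the camera images.
- tote: Blue tote loose on the bench: open tray 320 (its x) x 190 (y) mm, walls 65 high, 4 thick, floor 4 thick; 0.4 kg, loaded about 0.75. Origin: centre of the underside, z up. A spine along x parts two troughs; an arched handle over the middle, a tool tube at the +x end. Its contents put the centre of mass up to 25 mm off the middle along x, 110 mm below the handle: grip firmly (40 N).
- tote_handle (a point): Middle of the handle: a black rubber-faced bar along the tote's x, 124 mm long, 26 mm wide (y), 22 mm high, its centre 178 mm above the tote's underside (top at 189 mm), on posts 16 x 18 mm at x = +-54 mm. Under it a hand hole 45 mm high, 92 mm long. Axes as the tote's.
- tube_mouth (a point): Centre of the mouth of the tote's round tool tube, at x = +132 mm, y = 0, z = 95 mm of the tote. Tube inside diameter 30 mm, outside 38 mm, open upward. Axes as the tote's.
- tube_floor (a point): Centre of the tube's inner floor, 87 mm below its mouth, 8 mm above the tote's underside. Axes as the tote's.
- wrench_red: T-handle hex wrench with the RED handle, standing loose in one of the block's three holes (which one varies). Straight steel shaft 8 mm in diameter; origin at the shaft's lower tip, z up the shaft; total length 152 mm. T handle: rounded bar 85 mm long (its x), 16 mm thick (y), 22 mm high (z 130 to 152 mm); under it a collar 16 mm across from z = 122 mm. 85 g.
- red_grip (a point): Centre of the red T handle, 141 mm above the shaft's tip (11 mm below the top of the wrench); x along the T bar, y across it (16 mm).
- wrench_yellow: The same wrench with a YELLOW handle, in another hole of the block. Leave it there.
- wrench_black: The same wrench with a BLACK handle, in another hole of the block. Leave it there.
- block: Light wooden block screwed to the bench, 60 (x) x 185 (y) x 60 mm high, origin at the centre of its underside. Holes 10.5 mm wide, 45 mm deep at y = -60, 0, +60 mm. The wrenches' tips stand 15 mm above the bench, tops at 167 mm: clear them when carrying one away, T bars roughly along the block's x, so 44 mm is free between neighbouring bars.
- tub: White grease tub with black lid, 68 mm across, 57 mm high, about 0.14 kg, standing loose in the tote's +y trough. Origin: centre of its underside.
- driver: Aluminium seal-driver ring, 56 mm outside, 36 mm inside, 50 mm high, about 0.13 kg, standing loose in the tote's -y trough. Origin: centre of its underside.
- bottle: White squeeze bottle with a red pointed spout, 60 mm across, 190 mm high, on the bench. Leave it. Origin: centre of its underside.
- can: Green spray can with a black top, 52 mm across, 159 mm high, on the bench. Leave it. Origin: centre of its underside. (A fixed blue bench vise, 350 mm long, 200 mm high, stands far to the robot's right, at y below -0.4 and x below 0.3 m.)
Things that resemble listed ones, but are neither listed nor needed, are in the scene too. There is more than one size of the wrench_red; the one meant has the size given above.

How it is judged:
On the way, in this order (a step that is already met when the one before it is completed fails the run):
1. the red wrench stands upright on the floor of the tote's tube, let go, with the tote on the bench (horizontal distance between wrench_red and tube_floor below 0.016 m and z of wrench_red in the frame of tube_floor below 0.008 m and angle between wrench_red's own z axis and vertical below 0.35 rad and contact force between wrench_red and the arm below 0.1 N and contact force between wrench_red and the fingers below 0.1 N and height (world z) of tote below 0.008 m), for 0.2 s.
2. the tote is lifted by its handle (height (world z) of tote above 0.06 m and contact force between tote and the fingers above 2 N and distance between the grasp point and tote_handle below 0.06 m), for 0.3 s.
At the end, for the whole second after the job is handed in: Tote held by its handle only, underside 60 to 160 mm above the bench, level within 6 degrees, still; red wrench on the tube's floor within 20 degrees of the tube; tub and ring standing in the tote; other wrenches within 15 mm, bottle and can within 30 mm of their starts (all of step 2 and height (world z) of tote below 0.16 m and angle between tote's own z axis and vertical below 0.11 rad and linear speed of tote below 0.03 m/s and angular speed of tote below 0.2 rad/s and contact force between tote and block below 0.3 N and contact force between tote and wrench_yellow below 0.3 N and contact force between tote and bottle below 0.3 N and contact force between tote and can below 0.3 N and contact force between tote and wrench_black below 0.3 N and contact force between wrench_red and the fingers below 0.1 N and distance between wrench_red and tube_floor below 0.018 m and angle between the z axis of wrench_red and the z axis of tote, either way round below 0.35 rad and z of tub in the frame of tote between 0 and 0.03 m and distance between each of tub, driver and tote below 0.16 m and angle between each of tub, driver's own z axis and vertical below 0.3 rad and z of driver in the frame of tote between 0 and 0.03 m and distance of each of wrench_yellow, wrench_black from where it was at the start of the episode below 0.015 m and distance of each of bottle, can from where it was at the start of the episode below 0.03 m); the arm keeps its last pose, push and grip.
It fails at once if the red wrench is dropped (falls freely faster than 0.8 m/s) (contact force between wrench_red and the fingers below 0.05 N and linear speed of wrench_red above 0.8 m/s).
It fails at once if the tote is tipped by more than 20 degrees (angle between tote's own z axis and vertical above 0.35 rad).
It fails at once if another wrench is pulled out of the block (distance of any of wrench_yellow, wrench_black from where it was at the start of the episode above 0.03 m).
It fails at once if the bottle or the can is knocked over or pushed away (distance of any of bottle, can from where it was at the start of the episode above 0.05 m or angle between any of bottle, can's own z axis and vertical above 0.5 rad).
It also fails if it takes over 64 s, if anything falls off the work surface, if the arm or the gripper's body presses on something with over 40 N, if the wrist force passes 120 N, or if a joint passes its speed limit or range.

## Working session

There is one attempt and no reset: what is moved stays moved. The work goes in short steps, Python scripts to look and compute and a tool call to move; the robot and the scene stay as the last step left them, time stands still between calls to the robot, and variables do not carry over. Pictures are saved under pics/ and viewed, about 8 in all and at most 12, crops included, and the job is handed in when it is done.

Besides the shell and the picture viewer there is one more tool, called after "Request:" in YAML: its name, and indented under it one key for each argument. play_rows: Moves the arm, as the interface text tells. Its arguments: {"type":"object","properties":{"deltas":{"type":"array"},"squeeze":{"type":"number"}},"required":["deltas"]}

```bash
mkdir -p pics; cat > h.py <<'E'
import numpy as np, cv2
from scipy.spatial.transform import Rotation as R
from bench import r
def cam(n):
    m=r.camera_model(n); K=np.array(m["mtx"])
    if n=="wrist":
        o=r.get_obs(); T=np.eye(4); T[:3,:3]=R.from_rotvec(o["orientation"]).as_matrix(); T[:3,3]=o["tcp_pos"]
        return K,T@np.array(m["T_tool_cam"])
    T=np.eye(4); T[:3,:3]=cv2.Rodrigues(np.array(m["rvec"],float))[0]; T[:3,3]=np.ravel(m["tvec"])
    return K,np.linalg.inv(T)
def grab(n,save=None):
    K,T=cam(n); p,d=r.grab_frame(n)
    if save: cv2.imwrite(f"pics/{save}.png",p[...,::-1])
    return p,d,K,T
def cloud(d,K,T):
    v,u=np.mgrid[:480,:640]; c=np.stack([(u-K[0,2])/K[0,0]*d,(v-K[1,2])/K[1,1]*d,d],-1)
    return c@T[:3,:3].T+T[:3,3]
def plane(u,v,z,K,T):
    ray=T[:3,:3]@np.linalg.solve(K,[u,v,1.]); return T[:3,3]+ray*(z-T[2,3])/ray[2]
def delta(p,rot):
    "world target pos, Rotation -> tool mm, rotvec"
    o=r.get_obs(); R0=R.from_rotvec(o["orientation"])
    return R0.inv().apply(np.array(p)-o["tcp_pos"])*1000,(R0.inv()*rot).as_rotvec()
E
python3 - <<'E'
from h import *
o=r.get_obs(); print({k:np.round(v,3) for k,v in o.items()}, r.grip_point_offset)
print(R.from_rotvec(o["orientation"]).as_matrix().round(2))
ims=[]
for n in("scene","side"):
    p,d,K,T=grab(n,n); np.savez(n,p=p,d=d,K=K,T=T); print(n,T.round(2).tolist(),K[0,0],(d>0).mean())
K,T=cam("wrist");print("wrist",(r.camera_model("wrist")["T_tool_cam"]).round(3) if hasattr(r.camera_model("wrist")["T_tool_cam"],'round') else r.camera_model("wrist")["T_tool_cam"])
E
```

```text
{'clock': np.float64(0.0), 'joints': array([-1.258,  0.478,  0.022,  1.556, -0.011,  1.109, -0.083]), 'qvel': array([ 0.001,  0.001, -0.001,  0.001, -0.   , -0.   ,  0.001]), 'tau': array([ 1.0000e-03, -5.9646e+01,  1.6090e+00, -2.8119e+01,  1.3000e-02,
        9.0000e-03,  0.0000e+00]), 'tcp_pos': array([0.276, 0.616, 0.23 ]), 'orientation': array([-6.560e-01, -3.072e+00,  3.000e-03]), 'contact_force': array([ 0.613, -0.406, -0.41 ]), 'moment': array([-0.041,  0.03 , -0.048]), 'grip_width': np.float64(0.085)} 0.0187
[[-0.91  0.41 -0.  ]
 [ 0.41  0.91 -0.  ]
 [-0.   -0.   -1.  ]]
scene [[-0.87, 0.35, -0.34, 0.98], [0.49, 0.62, -0.62, 0.8], [-0.01, -0.71, -0.71, 0.87], [0.0, 0.0, 0.0, 1.0]] 533.0594207341029 0.9957975260416667
side [[1.0, -0.03, 0.06, 0.53], [-0.07, -0.62, 0.78, -0.71], [0.01, -0.78, -0.62, 0.82], [0.0, 0.0, 0.0, 1.0]] 477.0918854058582 0.9958854166666666
wrist [[ 0.002 -0.947 -0.321  0.081]
 [ 1.     0.001  0.001  0.001]
 [-0.    -0.321  0.947 -0.143]
 [ 0.     0.     0.     1.   ]]
```

View pics/scene.png

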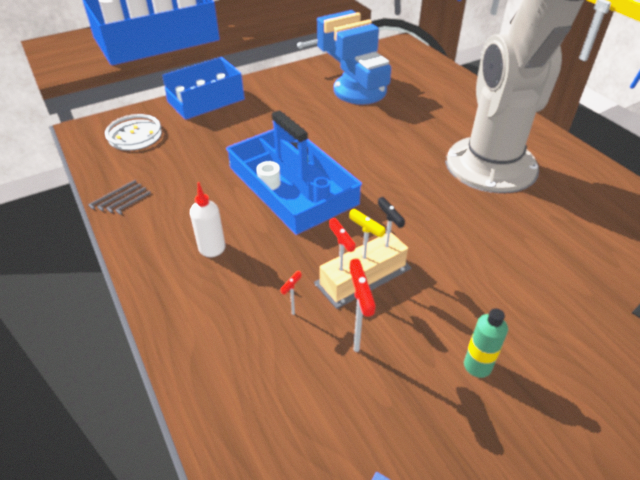

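View pics/side.png

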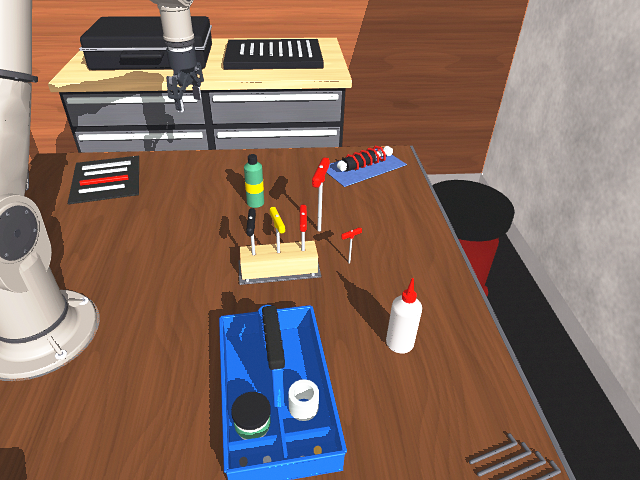

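The red wrench in the block is at scene (342,235) and side (303,218). The other two standing reds are decoys, one larger and one smaller. The tote's tube is at scene (320,188), facing the block. Next I measure with depth.

```bash
cat > m1.py <<'E'
from h import *
for n in("scene","side"):
    f=np.load(n+".npz"); P=cloud(f["d"],f["K"],f["T"]); hsv=cv2.cvtColor(f["p"],cv2.COLOR_RGB2HSV)
    H,S,V=[hsv[...,i].astype(int) for i in range(3)]
    reg=(P[...,0]>.25)&(P[...,0]<1.1)&(abs(P[...,1])<.75)&(P[...,2]>.01)&(P[...,2]<.4)&(f["d"]>0)
    M={"red":((H<8)|(H>172))&(S>180)&(V>110),"yellow":(H>22)&(H<34)&(S>150)&(V>120),"black":(V<60)&(P[...,2]>.1),"blue":(H>100)&(H<125)&(S>130)&(P[...,2]>.05),"wood":(S<140)&(S>50)&(H>12)&(H<30)&(V>150),"white":(S<40)&(V>140)&(P[...,2]>.02)}
    for k,m in M.items():
        m=(m&reg).astype(np.uint8); c,l,st,ce=cv2.connectedComponentsWithStats(m)
        for i in range(1,c):
            if st[i,4]<40: continue
            q=P[l==i]; z=np.percentile(q[:,2],[2,98]); top=q[q[:,2]>z[1]-.012]
            a=cv2.minAreaRect((q[:,:2]*1000).astype(np.float32))
            t=cv2.minAreaRect((top[:,:2]*1000).astype(np.float32))
            print(n,k,st[i,4],ce[i].round(),"z",z.round(3),"rect",np.round(a[0]),np.round(a[1]),round(a[2]),"| top",np.round(t[0]),np.round(t[1]),round(t[2]))
E
python3 m1.py
```

```text
scene red 156 [201. 197.] z [0.141 0.182] rect [776. -67.] [26. 22.] 4 | top [777. -69.] [10.  8.] 77
scene red 319 [341. 235.] z [0.147 0.167] rect [583. 177.] [84. 16.] 87 | top [583. 177.] [83. 16.] 87
scene red 659 [362. 289.] z [0.181 0.203] rect [637. 327.] [110.  21.] 72 | top [637. 326.] [108.  21.] 72
scene red 160 [290. 283.] z [0.091 0.103] rect [701. 189.] [58. 11.] 26 | top [701. 189.] [58. 11.] 26
scene yellow 408 [367. 224.] z [0.143 0.167] rect [524. 174.] [19. 84.] 16 | top [524. 174.] [19. 84.] 16
scene yellow 313 [481. 354.] z [0.051 0.081] rect [470. 475.] [25. 52.] 35 | top [471. 475.] [21. 51.] 32
scene black 44 [496. 322.] z [0.144 0.158] rect [465. 475.] [ 4. 15.] 49 | top [465. 475.] [ 4. 15.] 49
scene blue 872 [214.  85.] z [0.051 0.088] rect [ 525. -645.] [229. 100.] 34 | top [ 524. -647.] [226.  99.] 34
scene blue 61 [167.  80.] z [0.052 0.088] rect [ 644. -746.] [30.  8.] 0 | top [ 643. -745.] [ 7. 27.] 89
scene blue 2827 [296. 167.] z [0.051 0.166] rect [ 511. -183.] [200. 332.] 6 | top [ 519. -177.] [ 22. 121.] 12
scene wood 1951 [365. 267.] z [0.012 0.
[... 2390 characters left out ...]
205.] z [0.023 0.152] rect [634. 317.] [14.  9.] 83 | top [635. 319.] [11.  7.] 83
side white 60 [278. 242.] z [0.06  0.121] rect [521. 166.] [9. 6.] 75 | top [521. 165.] [7. 3.] 42
side white 56 [303. 241.] z [0.061 0.116] rect [581. 171.] [9. 5.] 87 | top [581. 170.] [7. 5.] 87
side white 60 [253. 244.] z [0.06  0.121] rect [463. 145.] [ 7. 41.] 7 | top [462. 144.] [ 5. 40.] 2
side white 1327 [404. 323.] z [0.023 0.133] rect [771. -84.] [45. 59.] 73 | top [772. -82.] [40. 51.] 76
side white 851 [303. 398.] z [0.021 0.056] rect [ 560. -219.] [56. 53.] 87 | top [ 560. -219.] [56. 53.] 88
side white 72 [253. 428.] z [0.036 0.05 ] rect [ 469. -271.] [56. 19.] 6 | top [ 471. -272.] [54. 17.] 10
```

```bash
cat >> h.py <<'E'
def down(deg): # tool x at yaw deg in world, z down
    c,s=np.cos(np.radians(deg)),np.sin(np.radians(deg)); return R.from_matrix(np.array([[c,s,0],[s,-c,0],[0,0,-1]]))
E
python3 - <<'E'
from h import *
print(*delta([.582,.173,.28],down(88)))
E
```

```text
[-460.53317852 -278.86757856  -49.06197133] [-1.38081035e-03  1.08104323e-03  1.18485250e+00]
```

Request:
play_rows:
  deltas:
    - [36,[-20,-12,-30],[0,0,0.05]]
    - [36,[-66,-40,-49],[0,0,0.17]]
    - [36,[-115,-70,-49],[0,0,0.3]]
    - [36,[-166,-100,-49],[0,0,0.43]]
    - [36,[-217,-131,-49],[0,0,0.56]]
    - [36,[-268,-162,-49],[0,0,0.69]]
    - [36,[-319,-193,-49],[0,0,0.82]]
    - [36,[-370,-224,-49],[0,0,0.95]]
  squeeze: 40

```text
clock: 1.1
tcp_pos: [0.5224, 0.2584, 0.2797]
orientation: [1.993, 2.428, -0.003]
contact_force: [1.1, 0.9, 0.5]
grip_width: 0.0363
```

```bash
python3 -c "
from h import *
print(*delta([.582,.173,.28],down(88)),r.get_obs()['joints'].round(2))"
```

```text
[-95.32722966  41.84009115  -0.23144731] [-0.00097294  0.00148453  0.23088453] [-0.85  0.29  0.36  1.74 -0.11  1.13 -0.27]
```

Request:
play_rows:
  deltas:
    - [36,[-45,20,0],[0,0,0.12]]
    - [36,[-95,42,0],[0,0,0.231]]
    - [36,[-95,42,0],[0,0,0.231]]
    - [36,[-95,42,0],[0,0,0.231]]

```text
clock: 1.6
tcp_pos: [0.5816, 0.1738, 0.2793]
orientation: [-2.259, -2.183, 0.004]
contact_force: [0.3, 0.7, -0.7]
grip_width: 0.0356
```

```bash
cat > m2.py <<'E'
from h import *
import sys
p,d,K,T=grab("wrist",sys.argv[1]); P=cloud(d,K,T); np.savez("w",p=p,d=d,K=K,T=T)
print(r.get_obs()["tcp_pos"].round(4))
hsv=cv2.cvtColor(p,cv2.COLOR_RGB2HSV); H,S,V=[hsv[...,i].astype(int) for i in range(3)]
for k,m in {"red":((H<8)|(H>172))&(S>180)&(V>110),"yellow":(H>22)&(H<34)&(S>150)&(V>120),"black":(V<60)&(P[...,2]>.14)&(P[...,2]<.21),"blue":(H>100)&(H<125)&(S>130)&(P[...,2]>.02)}.items():
    c,l,st,ce=cv2.connectedComponentsWithStats((m&(d>0)).astype(np.uint8))
    for i in range(1,c):
        if st[i,4]<400: continue
        q=P[l==i]; z=np.percentile(q[:,2],[2,98]); a=cv2.minAreaRect((q[:,:2]*1000).astype(np.float32))
        print(k,st[i],ce[i].round(),z.round(3),np.round(a[0],1),np.round(a[1]),round(a[2],1))
E
python3 m2.py w1
```

```text
[0.5813 0.1747 0.2793]
red [ 352    0   63   91 3425] [381.  43.] [0.186 0.203] [628.5 310.8] [47. 84.] 7.3
red [ 305  168   21  106 1959] [315. 219.] [0.161 0.168] [578.5 134.5] [164.  20.] 87.8
red [412 169  61  37 742] [443. 185.] [-0.     0.104] [720.3 174. ] [82. 50.] 27.4
yellow [ 211  178   56  102 2339] [239. 227.] [0.143 0.168] [503.9 128.4] [ 75. 154.] 15.4
black [148 184  36  96 715] [170. 223.] [0.144 0.167] [463.7 167.2] [80. 16.] 88.0
blue [ 271  328   69   87 1676] [308. 351.] [0.022 0.066] [554.5  31.2] [ 84. 303.] 2.6
blue [193 409  18  47 523] [203. 431.] [0.025 0.362] [477.4   7.5] [405.  27.] 69.2
```

View pics/w1.png

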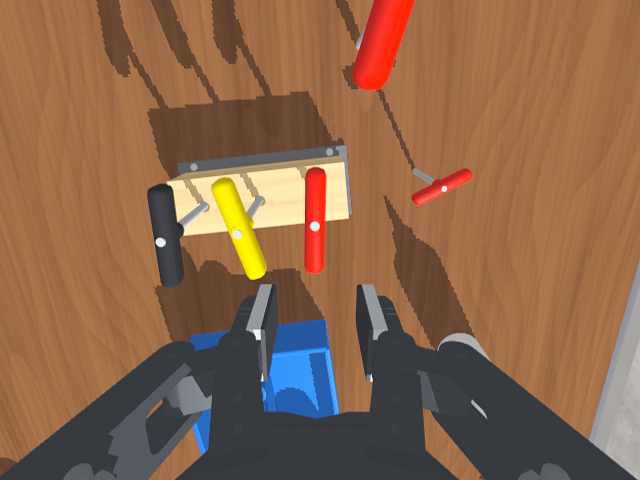

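The red bar in the block is at (315,220), with its centre dot at (315,226). Yellow is at (238,233) and black at (160,242). The fingers are at the bottom of the picture, shown at a small gap.

```bash
python3 - <<'E'
from h import *
f=np.load("w.npz"); K,T=f["K"],f["T"]
for u,v in((315,226),(237,234),(160,242)): print(plane(u,v,.167,K,T).round(4))
a=plane(316,170,.16,K,T);b=plane(314,270,.16,K,T);print(a,b,(a+b)/2)
print(cloud(f["d"],K,T)[226,310:320].round(4))
x,y=plane(315,226,.167,K,T)[:2]
print(*delta([x,y,.137],down(88)), r.get_obs()["joints"].round(2))
E
```

```text
[0.5824 0.1731 0.167 ]
[0.5221 0.1686 0.167 ]
[0.4617 0.164  0.167 ]
[0.58450198 0.21466556 0.16      ] [0.58015694 0.13296474 0.16      ] [0.58232946 0.17381515 0.16      ]
[[0.5785 0.1728 0.1657]
 [0.5794 0.1739 0.169 ]
 [0.5801 0.1736 0.1681]
 [0.5809 0.1733 0.1675]
 [0.5816 0.1735 0.1681]
 [0.5824 0.1739 0.1693]
 [0.5832 0.1736 0.1685]
 [0.5839 0.1735 0.1682]
 [0.5847 0.1733 0.1678]
 [0.5854 0.1736 0.1687]]
[ -1.35489042   1.42448654 142.27201636] [-0.00199658  0.00123927  0.0021512 ] [-0.73  0.34  0.44  1.69 -0.16  1.15 -0.28]
```

Request:
play_rows:
  deltas:
    - [36,[-1,1.5,50],[0,0,0.015]]
    - [36,[-1,1.5,95],[0,0,0.015]]
    - [36,[-1,1.5,125],[0,0,0.015]]
    - [36,[-1,1.5,142],[0,0,0.015]]
    - [36,[-1,1.5,142],[0,0,0.015]]

```text
clock: 2.28
tcp_pos: [0.5816, 0.1744, 0.1365]
orientation: [-2.271, -2.169, 0.006]
contact_force: [0.1, -0.0, -0.8]
grip_width: 0.036
```

Request:
play_rows:
  deltas:
    - [4,[0,0,0],[0,0,0]]
    - [4,[0,0,0],[0,0,0]]
    - [4,[0,0,0],[0,0,0]]
    - [4,[0,0,0],[0,0,0]]
    - [4,[0,0,0],[0,0,0]]
  squeeze: 50

```text
clock: 2.9
tcp_pos: [0.5824, 0.1749, 0.1379]
orientation: [-2.271, -2.169, 0.002]
contact_force: [-0.3, -0.1, 6.7]
grip_width: 0.015
```

Request:
play_rows:
  deltas:
    - [4,[0,0,-10],[0,0,0]]
    - [4,[0,0,-30],[0,0,0]]
    - [4,[0,0,-60],[0,0,0]]
    - [4,[0,0,-100],[0,0,0]]
    - [4,[0,0,-140],[0,0,0]]
    - [4,[0,0,-180],[0,0,0]]
    - [4,[0,0,-195],[0,0,0]]
    - [4,[0,0,-195],[0,0,0]]

```text
clock: 3.9
tcp_pos: [0.583, 0.1748, 0.3335]
orientation: [-2.272, -2.169, 0.0]
contact_force: [0.4, -0.6, -0.2]
grip_width: 0.0155
```

```bash
python3 - <<'E'
from h import *
p,d,K,T=grab("wrist","w2")
print(*delta([.500,-.010,.335],down(87)), r.get_obs()["joints"].round(2))
f=np.load("scene.npz"); P=cloud(f["d"],f["K"],f["T"]); q=P[170:205,300:340].reshape(-1,3); q=q[(q[:,2]>.085)&(q[:,2]<.1)]; print(len(q),q.mean(0),q.min(0),q.max(0))
c=f["p"][150:220,280:370,::-1]; cv2.imwrite("pics/c1.png",np.hstack([cv2.resize(c,(400,311)),cv2.resize(p[...,::-1],(400,311))]))
E
```

```text
[-188.37430033  -73.76335561   -2.58741628] [-0.00280879  0.0005332   0.00629791] [-0.74  0.31  0.45  1.62 -0.14  1.25 -0.31]
131 [ 0.49850691 -0.05297819  0.09026681] [ 0.47922715 -0.12657018  0.08505756] [ 0.51715469 -0.03227032  0.09646585]
```

View pics/c1.png

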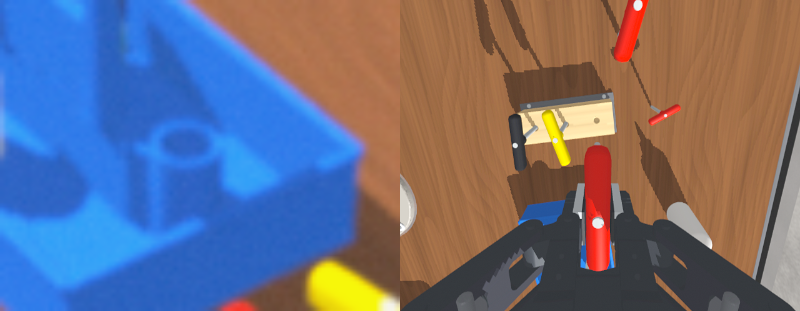

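The wrench is held, the other two are still in the block, and the tube mouth is at crop (187,143), which is about scene pixel (322,182). I'll go past the tube so the wrist camera can see it.

```bash
python3 - <<'E'
from h import *
print(*delta([.500,-.135,.365],down(90)))
f=np.load("scene.npz");print(plane(321.8,182,.095,f["K"],f["T"]))
E
```

```text
[-313.25743494  -68.09189005  -32.53799503] [-0.00282203  0.00045953 -0.04606193]
[ 0.49687369 -0.05040067  0.095     ]
```

Request:
play_rows:
  deltas:
    - [4,[-20,-5,-32],[0,0,0]]
    - [4,[-60,-15,-32],[0,0,0]]
    - [4,[-110,-26,-32],[0,0,-0.02]]
    - [4,[-160,-36,-32],[0,0,-0.04]]
    - [4,[-210,-46,-32],[0,0,-0.046]]
    - [4,[-260,-57,-32],[0,0,-0.046]]
    - [4,[-295,-65,-32],[0,0,-0.046]]
    - [4,[-313,-68,-32],[0,0,-0.046]]

```text
clock: 4.95
tcp_pos: [0.4982, -0.137, 0.3627]
orientation: [-2.222, -2.215, 0.007]
contact_force: [0.8, 0.4, -1.8]
grip_width: 0.0152
```

Request:
play_rows:
  deltas:
    - [4,[0,0,0],[0,0,0]]
    - [4,[0,0,0],[0,0,0]]

```text
clock: 5.2
tcp_pos: [0.4979, -0.1359, 0.3615]
orientation: [-2.22, -2.215, 0.01]
contact_force: [-0.1, 0.6, -0.4]
grip_width: 0.0149
```

```bash
python3 m2.py w3
```

```text
[ 0.4982 -0.1356  0.3618]
red [ 580  119   60   29 1059] [604. 133.] [0.001 0.188] [852.1 -83.1] [ 27. 184.] 83.0
red [ 295  224   43  194 6525] [316. 312.] [0.38  0.391] [ 486.1 -339.6] [ 67. 489.] 2.9
blue [ 231   76  175  246 7671] [332. 191.] [0.022 0.066] [ 510.9 -185.8] [197. 326.] 6.1
blue [299  95  34  35 521] [315. 112.] [0.023 0.096] [497.  -54.7] [36. 37.] 89.7
blue [   0  348  139   85 5697] [ 71. 382.] [0.021 0.122] [ 292.2 -326.1] [498. 147.] 36.5
blue [   0  438   56   42 1044] [ 19. 452.] [0.12  0.444] [ 255.5 -334.8] [563.  47.] 44.5
```

View pics/w3.png

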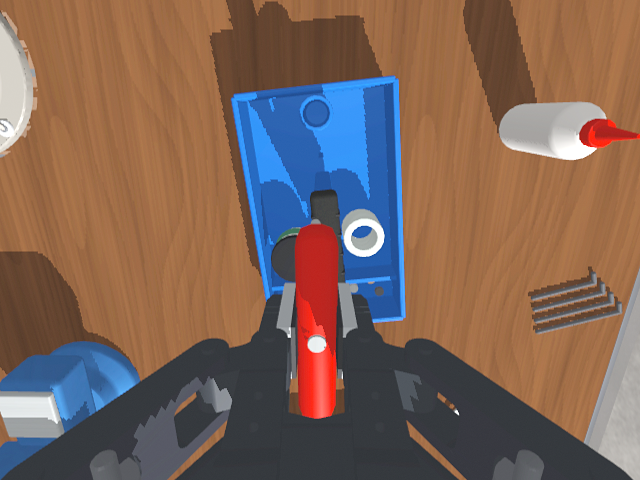

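The tube mouth is at (316,112), the handle at (324,205), and the ring at (363,235). The wrench bar is centred in the jaws at u=316. Next I check the held wrench's tilt and work out the placing.

```bash
python3 - <<'E'
from h import *
f=np.load("w.npz"); K,T=f["K"],f["T"]; P=cloud(f["d"],K,T)
for v in range(232,412,12):
    q=P[v,314:320]; print(v,q.mean(0).round(4))
o=r.get_obs()
print(plane(316,344,.391,K,T), R.from_rotvec(o["orientation"]).as_matrix().round(3).tolist())
print(*delta([.497,-.0547,.362],down(90)))
E
```

```text
232 [ 0.5002 -0.0946  0.3846]
244 [ 0.5002 -0.0975  0.3891]
256 [ 0.5002 -0.1016  0.3901]
268 [ 0.5002 -0.106   0.3907]
280 [ 0.5002 -0.1108  0.3905]
292 [ 0.5002 -0.1156  0.3907]
304 [ 0.5002 -0.1205  0.3906]
316 [ 0.5002 -0.1257  0.3905]
328 [ 0.5002 -0.131   0.3904]
340 [ 0.5002 -0.1348  0.3925]
352 [ 0.5002 -0.1417  0.3906]
364 [ 0.5002 -0.1475  0.3903]
376 [ 0.5002 -0.1534  0.3902]
388 [ 0.5002 -0.1592  0.3904]
400 [ 0.5002 -0.1652  0.3906]
[ 0.50002429 -0.1377248   0.391     ] [[0.002, 1.0, -0.008], [1.0, -0.002, -0.0], [-0.0, -0.008, -1.0]]
[80.87877121 -1.36988712 -0.2072867 ] [-0.00760546  0.00044922 -0.00151401]
```

Request:
play_rows:
  deltas:
    - [4,[30,-1,0],[-0.004,0,0]]
    - [4,[65,-2,0],[-0.007,0,0]]
    - [4,[82,-2.5,0],[-0.007,0,0]]
    - [4,[82,-2.5,40],[-0.007,0,0]]
    - [4,[82,-2.5,80],[-0.007,0,0]]
    - [4,[82,-2.5,115],[-0.007,0,0]]
    - [4,[82,-2.5,125],[-0.007,0,0]]
    - [4,[82,-2.5,125],[-0.007,0,0]]

```text
clock: 6.25
tcp_pos: [0.4951, -0.0531, 0.2369]
orientation: [-2.222, -2.221, 0.002]
contact_force: [-0.5, -1.2, -0.4]
grip_width: 0.0153
```

```bash
python3 - <<'E'
from h import *
print(R.from_rotvec(r.get_obs()["orientation"]).as_matrix()[:,2].round(4))
a=grab("scene")[0]; b=grab("side")[0]
cv2.imwrite("pics/c2.png",np.hstack([cv2.resize(a[120:220,260:380,::-1],(400,333)),cv2.resize(b[250:370,180:324,::-1],(400,333))]))
E
```

```text
[-1.2e-03 -7.0e-04 -1.0e+00]
```

View pics/c2.png

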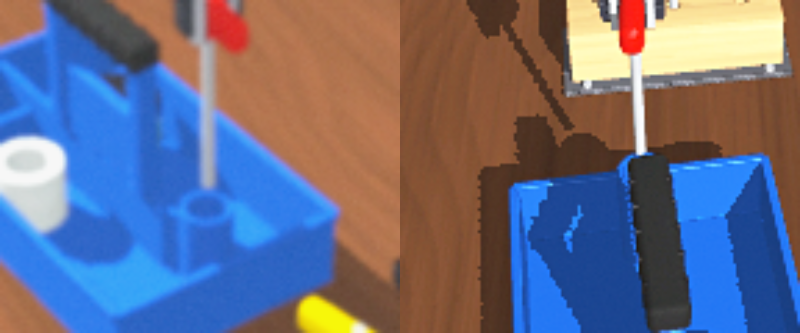

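The tip at (207,185) is directly above the mouth at (207,208), about 18 mm up, so it is lined up. Going down.

Request:
play_rows:
  deltas:
    - [4,[0,0,15],[0,0,0]]
    - [4,[0,0,35],[0,0,0]]
    - [4,[0,0,60],[0,0,0]]
    - [4,[0,0,85],[0,0,0]]
    - [4,[0,0,98],[0,0,0]]
    - [4,[0,0,100],[0,0,0]]
    - [4,[0,0,100],[0,0,0]]

```text
clock: 7.22
tcp_pos: [0.4967, -0.0536, 0.1386]
orientation: [2.221, 2.219, 0.003]
contact_force: [-0.0, -0.5, -1.7]
grip_width: 0.0153
```

Request:
play_rows:
  deltas:
    - [4,[0,0,3],[0,0,0]]
    - [4,[0,0,5],[0,0,0]]
    - [4,[0,0,6],[0,0,0]]
    - [4,[0,0,6],[0,0,0]]

```text
clock: 7.72
tcp_pos: [0.4967, -0.0536, 0.1326]
orientation: [2.221, 2.219, 0.003]
contact_force: [1.0, 0.9, -0.8]
grip_width: 0.0154
```

Request:
play_rows:
  deltas:
    - [4,[0,0,1],[0,0,0]]
    - [4,[0,0,2],[0,0,0]]
    - [4,[0,0,2],[0,0,0]]
    - [4,[0,0,2],[0,0,0]]

```text
clock: 8.22
tcp_pos: [0.4969, -0.0535, 0.1309]
orientation: [2.221, 2.218, 0.003]
contact_force: [-1.8, 0.7, 3.8]
grip_width: 0.0153
```

Request:
play_rows:
  deltas:
    - [4,[0,0,1],[0,0,0]]
    - [4,[0,0,1.5],[0,0,0]]
    - [4,[0,0,1.5],[0,0,0]]

```text
clock: 8.6
tcp_pos: [0.4976, -0.0537, 0.1307]
orientation: [2.221, 2.218, 0.005]
contact_force: [-3.9, 0.4, 17.0]
grip_width: 0.0151
```

Request:
play_rows:
  deltas:
    - [18,[0,0,-1],[0,0,0]]
    - [24,[0,0,-1],[0,0,0]]
    - [40,[0,0,-1],[0,0,0]]
    - [60,[0,0,-1],[0,0,0]]
    - [80,[0,0,-1],[0,0,0]]
    - [80,[0,0,-1],[0,0,0]]
    - [80,[0,0,-1],[0,0,0]]
    - [80,[0,0,-1],[0,0,0]]

```text
clock: 9.6
tcp_pos: [0.4976, -0.0537, 0.1317]
orientation: [2.222, 2.218, 0.005]
contact_force: [-0.0, 0.0, -1.1]
grip_width: 0.08
```

Request:
play_rows:
  deltas:
    - [80,[0,0,-20],[0,0,0]]
    - [80,[0,0,-50],[0,0,0]]
    - [80,[0,0,-90],[0,0,0]]
    - [80,[0,0,-140],[0,0,0]]
    - [80,[0,0,-160],[0,0,0]]
    - [80,[0,0,-160],[0,0,0]]

```text
clock: 10.35
tcp_pos: [0.4978, -0.0538, 0.2931]
orientation: [2.22, 2.217, 0.01]
contact_force: [0.0, -0.3, 0.7]
grip_width: 0.0799
```

```bash
python3 m2.py w4; python3 - <<'E'
from h import *
a=grab("scene")[0]; b=cv2.imread("pics/w4.png")
cv2.imwrite("pics/c3.png",np.hstack([cv2.resize(a[100:240,220:388,::-1],(400,333)),cv2.resize(b,(400,333))]))
E
```

```text
[ 0.4969 -0.0537  0.2917]
red [ 309  165   19   99 1657] [318. 213.] [0.154 0.161] [501.9 -78. ] [132.  16.] 88.8
red [605 218  35  32 915] [623. 233.] [0.137 0.162] [ 840.6 -112.2] [ 27. 179.] 59.5
blue [  218   154   191   259 12259] [323. 295.] [0.022 0.092] [ 510.3 -182.4] [197. 334.] 6.1
blue [311 259  27  55 727] [321. 284.] [0.095 0.173] [ 507.2 -126.6] [11. 21.] 68.7
```

View pics/c3.png

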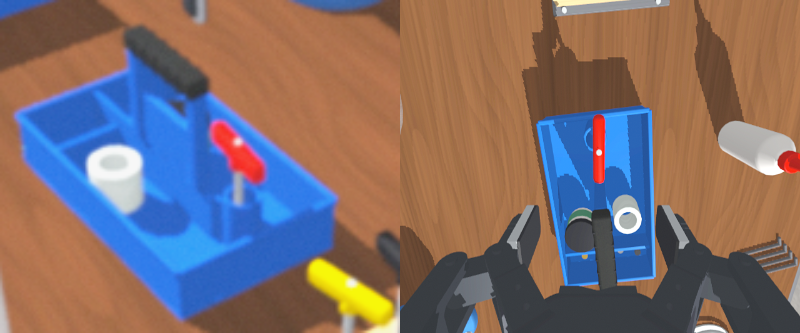

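The wrench stands near vertical in the tube (its top at 0.161 m, as expected) and is released. The tote has not moved. Next, the handle.

```bash
python3 - <<'E'
from h import *
print(*delta([.5105,-.185,.158],down(96.1)), r.get_obs()["joints"].round(2))
f=np.load("w.npz"); P=cloud(f["d"],f["K"],f["T"]); hsv=cv2.cvtColor(f["p"],cv2.COLOR_RGB2HSV)
m=(hsv[...,2]<70)&(P[...,2]>.18)&(P[...,2]<.196)&(abs(P[...,0]-.51)<.05)&(abs(P[...,1]+.185)<.09)
q=P[m]; print(len(q),cv2.minAreaRect((q[:,:2]*1000).astype(np.float32)))
E
```

```text
[-131.42966969   13.84619505  132.85184137] [ 0.00320935 -0.00066666 -0.10789831] [-0.54  0.13  0.58  1.92 -0.08  1.11  0.07]
685 ((509.8812255859375, -178.8065185546875), (26.839847564697266, 111.66423034667969), 6.22247838973999)
```

Request:
play_rows:
  deltas:
    - [65,[-30,3,0],[0,0,-0.03]]
    - [65,[-75,8,0],[0,0,-0.07]]
    - [65,[-115,12,0],[0.003,0,-0.108]]
    - [65,[-131,14,10],[0.003,0,-0.108]]
    - [65,[-131,14,50],[0.003,0,-0.108]]
    - [65,[-131,14,95],[0.003,0,-0.108]]
    - [65,[-131,14,128],[0.003,0,-0.108]]
    - [65,[-131,14,133],[0.003,0,-0.108]]

```text
clock: 11.45
tcp_pos: [0.508, -0.184, 0.1546]
orientation: [-2.097, -2.332, 0.006]
contact_force: [0.7, 0.5, 1.4]
grip_width: 0.0647
```

```bash
python3 -c "
from h import *
print(*delta([.5105,-.185,.158],down(96.1)),r.get_obs()['contact_force'])"
```

```text
[-1.22608883  2.33279461 -3.44945588] [-0.00671218 -0.00195931 -0.00036898] [0.70837581 0.47306181 1.42998616]
```

Now a fine correction, then close.

Request:
play_rows:
  deltas:
    - [60,[-1,2.5,-1.5],[-0.006,-0.002,0]]
    - [45,[-1,2.5,-1.5],[-0.006,-0.002,0]]
    - [32,[-1,2.5,-1.5],[-0.006,-0.002,0]]
    - [15,[-1,2.5,-1.5],[-0.006,-0.002,0]]
    - [15,[-1,2.5,-1.5],[-0.006,-0.002,0]]
    - [15,[-1,2.5,-1.5],[-0.006,-0.002,0]]
    - [15,[-1,2.5,-1.5],[-0.006,-0.002,0]]
    - [15,[-1,2.5,-1.5],[-0.006,-0.002,0]]
  squeeze: 70

```text
clock: 12.45
tcp_pos: [0.5095, -0.185, 0.1567]
orientation: [-2.1, -2.334, 0.001]
contact_force: [-5.7, -0.4, 5.2]
grip_width: 0.0249
```

Request:
play_rows:
  deltas:
    - [15,[0,0,0],[0,0,0]]
    - [15,[0,0,-2],[0,0,0]]
    - [15,[0,0,-6],[0,0,0]]
    - [15,[0,0,-12],[0,0,0]]
    - [15,[0,0,-15],[0,0,0]]
    - [15,[0,0,-15],[0,0,0]]

```text
clock: 13.2
tcp_pos: [0.5098, -0.1851, 0.172]
orientation: [-2.1, -2.335, 0.001]
contact_force: [0.5, 0.5, -7.9]
grip_width: 0.025
```

```bash
cat > lv.py <<'E'
from h import *
o=r.get_obs(); print("F",o["contact_force"].round(2),"M",o["moment"].round(2),"z",R.from_rotvec(o["orientation"]).as_matrix()[:,2].round(4),o["tcp_pos"].round(4))
for n in("side","scene"):
    p,d,K,T=grab(n); P=cloud(d,K,T); hsv=cv2.cvtColor(p,cv2.COLOR_RGB2HSV)
    q=P[(hsv[...,2]<70)&(P[...,2]>.15)&(P[...,2]<.4)&(abs(P[...,0]-.51)<.06)&(abs(P[...,1]+.185)<.08)&(d>0)]
    m=(hsv[...,0]>100)&(hsv[...,0]<125)&(hsv[...,1]>130)&(P[...,2]>.03)&(abs(P[...,0]-.51)<.13)&(abs(P[...,1]+.185)<.19)
    b=P[m]; ax=np.array([-.106,.994]); s=(b[:,:2]-[.5105,-.185])@ax; t=(b[:,:2]-[.5105,-.185])@[.994,.106]
    for nm,k in(("+x end",s>.154),("-x end",s<-.154),("-y wall",t>.089),("+y wall",t<-.089)):
        if k.sum()>20: print(n,nm,k.sum(),"top z",np.percentile(b[k,2],95).round(4))
    hh=((hsv[...,0]<8)|(hsv[...,0]>172))&(hsv[...,1]>180)&(abs(P[...,0]-.5)<.06)&(abs(P[...,1]+.054)<.08)
    w=P[hh]; print(n,"red",len(w),w.mean(0).round(3) if len(w) else "", np.percentile(w[:,2],97).round(3) if len(w) else "")
    cv2.imwrite(f"pics/l_{n}.png",p[...,::-1])
E
python3 lv.py
```

```text
F [ 0.46  0.48 -7.87] M [0.06 0.01 0.01] z [-1.2e-03  5.0e-04 -1.0e+00] [ 0.5098 -0.1851  0.172 ]
side +x end 326 top z 0.0808
side -x end 2052 top z 0.0811
side -y wall 1181 top z 0.0811
side +y wall 1026 top z 0.0826
side red 0  
scene +x end 1140 top z 0.0797
scene -x end 402 top z 0.0781
scene -y wall 1061 top z 0.0788
scene +y wall 621 top z 0.0804
scene red 187 [ 0.516 -0.04   0.17 ] 0.175
```

The tote is clear by about 15 mm and level, carrying about 7.9 N of load with a moment near zero. Lifting on smoothly to 10 cm.

Request:
play_rows:
  deltas:
    - [15,[0,0,-4],[0,0,0]]
    - [15,[0,0,-14],[0,0,0]]
    - [15,[0,0,-28],[0,0,0]]
    - [15,[0,0,-43],[0,0,0]]
    - [15,[0,0,-58],[0,0,0]]
    - [15,[0,0,-72],[0,0,0]]
    - [15,[0,0,-82],[0,0,0]]
    - [15,[0,0,-86],[0,0,0]]

```text
clock: 14.3
tcp_pos: [0.5099, -0.1851, 0.2584]
orientation: [-2.1, -2.335, 0.0]
contact_force: [-0.1, -0.3, -8.2]
grip_width: 0.025
```

Request:
play_rows:
  deltas:
    - [15,[0,0,0],[0,0,0]]
    - [15,[0,0,0],[0,0,0]]
    - [15,[0,0,0],[0,0,0]]
    - [15,[0,0,0],[0,0,0]]
    - [15,[0,0,0],[0,0,0]]
    - [15,[0,0,0],[0,0,0]]
    - [15,[0,0,0],[0,0,0]]
    - [15,[0,0,0],[0,0,0]]

```text
clock: 15.3
tcp_pos: [0.5099, -0.1851, 0.2584]
orientation: [-2.1, -2.335, 0.0]
contact_force: [0.2, -0.4, -8.3]
grip_width: 0.0253
```

```bash
python3 lv.py; python3 - <<'E'
from h import *
a=cv2.imread("pics/l_scene.png");b=cv2.imread("pics/l_side.png")
cv2.imwrite("pics/c4.png",np.hstack([cv2.resize(a[60:360,160:500],(400,353)),cv2.resize(b[150:450,180:520],(400,353))]))
E
```

```text
F [ 0.23 -0.37 -8.31] M [ 0.06  0.03 -0.06] z [-1.e-03  6.e-04 -1.e+00] [ 0.5099 -0.1851  0.2584]
side +x end 750 top z 0.1668
side -x end 3055 top z 0.1669
side -y wall 1534 top z 0.1672
side +y wall 1451 top z 0.1685
side red 0  
scene +x end 1651 top z 0.166
scene -x end 517 top z 0.1647
scene -y wall 1514 top z 0.1651
scene +y wall 640 top z 0.1667
scene red 210 [ 0.516 -0.037  0.256] 0.262
```

View pics/c4.png

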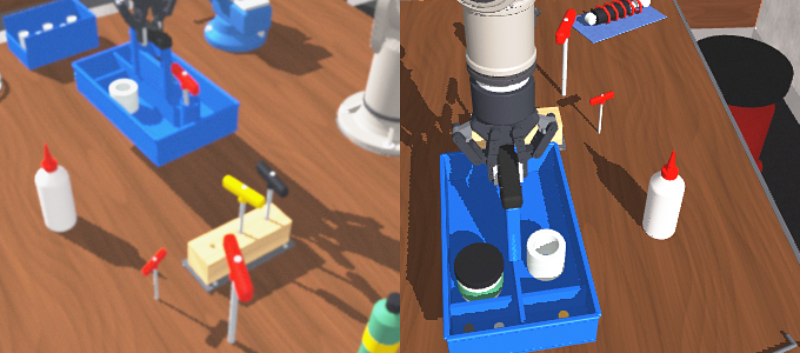

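The tote hangs level about 100 mm up. The wrench, tub and ring are in it, and the yellow and black wrenches, the bottle and the can are still standing. Handing in.

```bash
python3 -c "
from h import *
print(r.hand_in())"
```

```text
the job is handed in; nothing more can be done
None
```

I moved the red wrench from the block into the tote's tube, let go of it once it stood on the floor, then lifted the tote by its handle. I handed in at about 15.4 s, well under the 64 s limit; the hand-in gave no verdict.

- **Tote:** It is held still about 100 mm above the bench, gripped at 70 N. The wall tops measured 0.165 to 0.168 m on all four sides, so it is level to well under 1°. The measured load was 8.3 N and the moment was near zero.
- **Contents:** The wrench, tub and ring were all standing in the tote in the last pictures. After release, the wrench's top was at 0.161 m, which matches it standing on the tube floor.
- **Everything else:** The yellow and black wrenches, bottle and can look unmoved in the last pictures, but I didn't re-measure their positions.
- **What disagreed:** The scene and side cameras differed by about 7 mm in y. I used the wrist camera, which agreed with their average. The side camera could not see the wrench at the end, so the last check on it comes from the scene camera alone.

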